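# Fit the nest plate in the checking fixture's drawer

### The arm

A 6-joint arm with a two-finger parallel gripper is mounted at the origin on a cart in front of the work surface, level with it; the furniture and walls round the work are solid. World frame = base frame: x ahead of the robot, y to its left, z up, the work surface at z = 0. Lengths are in mm, angles in rad, forces in N, time in s.
With the tool pointing down it reaches from about 350 to 775 mm from the base axis. Payload 7.3 kg.
Tool frame: the origin (TCP) lies midway between the tips of the shut fingers; the grasp point (between the pads) lies 19 mm behind it; z points along the fingers, y is the direction in which the jaws open and shut (so a half turn about z gives the same grasp; the last joint's range is limited). The gripper opens to 92 mm and grips with 3 to 60 N. Pads are 19 mm wide; open, the fingers measure 130 mm over their backs; the gripper's body (75 mm by 190 mm) begins 47 mm behind the grasp point.
Start: joints at [1.189, 0.342, 1.524, -0, 1.275, -0.146], TCP at [122.636, 510.498, 197.241] pointing down, gripper open.
Joint ranges: [-2.53, 2.53], [-0.77, 2.02], [0.04, 2.7], [-1, 4.14], [0.28, 2.66], [-3.11, 3.11]. Speed limits (rad/s): [2.57, 2.57, 3.14, 3.14, 3.14, 3.14].

### API

Orientations are given as [roll, pitch, yaw] about the fixed x, y, z axes, in that order (R = Rz(yaw) Ry(pitch) Rx(roll)).
In Python, from plant import sensors, imaging, ticket gives the robot as it stands. The module is installed in compiled form; this text tells all that it offers.
- The arm moves only by the tool arm_command, never from a script. Its argument "increments" is one flat list of numbers, 5 for each row, row after row: the closure, from 0 (fully open) to 1 (shut), then the shift along the tool's x, y, z in mm, then the turn about the tool's z in degrees. In form: [hand, dx, dy, dz, spin, hand, dx, dy, dz, spin, ...]. A call has 1 to 20 rows; each row is the pose to reach, as a shift and turn from the pose commanded when the call began, along the tool's axes at that moment; what a row does not reach only later rows make up. A row lasts 1/8 s, in which the tool goes at most 62.5 mm and 10.7 degrees, less where a joint would pass 70% of its speed; a pose out of reach is approached as far as the arm can. A call with a gripper value outside its range is refused whole. The fingers move at their own pace and stop on an object; the grip force is fixed at half the most. Time passes only in rows, so rows that repeat a pose let the fingers close. It gives the time, the measured TCP pose, the force and the opening at its end, in the units of the state.
- sensors.get_obs(): the state, without advancing time (a new reading comes with each control period).
- imaging.capture(name): name is "scene" or "top" or "wrist"; returns the picture (384x512x3 uint8, blue, green, red); there is no depth.
- imaging.calibration(name): a dict with "fx", "fy", "cx", "cy" (pixels), "D" ([k1, k2, p1, p2, k3] as OpenCV has them; the pictures are not rectified), "world_to_cam" (4x4, takes a point from world to camera coordinates); the wrist camera has in their place "hand_eye" (4x4, takes a point from camera to tool coordinates, whose origin is the TCP and whose axes are the flange's). Camera axes: x right, y down, z forward; pixel columns grow to the right and rows downward; lengths in mm; the calibration is good to about 2 mm. A picture is of the moment at which its call begins: read the wrist's pose just before it. calibration takes no time and is no camera call.
- ticket.close_job(): hands the job in, once; it reports no verdict.
The state is a dict: "time": time; "joint_positions": joint angles; "dq": joint speeds; "tau": joint torques, N m; "tool_pos": TCP position; "tcp_rot": TCP orientation; "contact_force": force on the tool from outside, world axes, zero at the start; "moment": the same for the moment, N m; "grip_width": finger opening in mm.
Only numpy, scipy, OpenCV 4.12 (cv2) and the standard library are available. Lean on these libraries where they do the work, as an engineer would, in place of code of your own. Each camera call takes 0.05 s, during which the arm holds its last target. There are 200 camera calls.

### The job

Set the checking fixture up for the next batch of bushes: pull its loading drawer out all the way to its stop, lay the nest plate in the drawer's bracket and press it down past the spring clips until it sits flat on its seats, then push the drawer fully home. Either way round will do for the plate. Leave the other parts and the gauge on the mat where they are.

Things in the scene. Friction and masses are not known exactly. Their poses are not given: they have to be found in the camera images.
- check_fixture: fixed checking fixture, origin on the bench under its housing, x towards its back: grey housing 150 wide, 102 high, from its front face at x = -75 mm to its back at x = 60 mm, with lamps above the drawer; the opening under its white head box ends 79 mm above the bench. An air cylinder (52x52 mm, middle at x = 28 mm) stands on its top, up to 145 mm
- drawer (a joint): how far the fixture's loading drawer is out (m): 0 fully home, 0.115 at its stop; 0 to 0.015 at the start. It slides along the -x axis of point bracket_seat and stays where it is left (friction about 2.5 N, damping 6 N s/m, no spring)
- drawer_handle (a point): middle of the drawer's bar handle: round level steel bar, 10 mm thick, 96 mm long along this point's y axis, on two 8 mm rods 40 mm either side of this point; 66 mm above the bench, 42 mm in front of the aluminium drawer front (148 wide, 8 thick, from 16 to 78 mm above the bench) and 36 mm below the housing's top. x points to the back of the fixture, z up
- bracket_seat (a point): seat in the drawer, moving with it: where the middle of the nest plate's underside comes to lie; 32 mm above the bench, 48 mm behind the inside of the drawer front, 67 mm in front of the housing when the drawer is at its stop. x points to the back of the fixture (the drawer pulls to -x), y to the left along the line of the two slots, z up
- slot_left (a point): upright slot for an ear, 50 mm to the left of bracket_seat at its height: between dark steel cheeks (46 to 67 mm from the seat's middle, tops 34 mm above the seat), 24 mm wide in x, widening to 36 mm over the top 18 mm
- slot_right (a point): the same slot 50 mm to the right. At the outer end of each slot a bent spring clip points inwards (point 51.5 mm from the middle, 9.5 mm above the seat; its upper ramp opens to 61 mm at 33 mm). The clips hold the plate about 16 mm too high until it is pressed down with about 8 to 15 N in all; then they snap over the ears
- nest_grip (a point): grip point of the loose nest plate, 28 mm above its underside, on its middle axis (z up). Aluminium, 6 mm thick, 60 mm in x, 84 mm in y, an ear 20 mm wide at the middle of each y end, reaching 54 mm from the middle. Blue nest block on it: 30 mm in x, 34 in y, from 6 to 40 mm above the underside. About 140 g, lies flat on the mat. Seated, its y axis lies along the seat's, either way
- column: fixed aluminium column of the station, far left: from x = 0.41 to 0.55, y = 0.20 to 0.76, up to 0.88 m high (world frame, m). It bars a wide swing of an arm that comes from the left; the way within 0.4 m of the base axis, 0.25 m up, is free
- bowl_feeder: fixed vibratory bowl feeder left of the nest plate: from x = 0.40 to 0.68, y = 0.05 to 0.35, up to 0.26 m high (world frame, m)
- toggle_clamp_nest: fixed nest with a red-handled toggle clamp beyond the nest plate: from x = 0.555 to 0.64, y = -0.11 to 0.03, up to 0.15 m high (world frame, m)
- plug_gauge: go / no-go plug gauge, steel with a dark grip, 22x122x15 mm, lying on the mat along its y axis; origin under its middle. Bystander
- bush_flanged: flanged steel bush, 30 mm flange, 28 mm high, standing on the mat; origin under its middle. Bystander
- ring_steel: steel ring 36 mm across, 12 mm high, lying on the mat; origin under its middle. Bystander
- bush_long: long steel bush, 26 mm across, 45 mm high, standing on the mat; origin under its middle. Bystander

How it is judged:
By the outcome, as a careful person would: the job done as asked, in the order asked, and still so for the second after the job is handed in, with the robot touching nothing.
It also fails if it takes over 58 s, if anything falls off the work surface, if the arm or the gripper's body presses on something with over 40 N, if the wrist force passes 120 N, or if a joint passes its speed limit or range.

## Working session

There is one attempt and no reset: what is moved stays moved. The work goes in short steps, Python scripts to look and compute and a tool call to move; the robot and the scene stay as the last step left them, time stands still between calls to the robot, and variables do not carry over. Pictures are saved under pics/ and viewed, about 8 in all and at most 12, crops included, and the job is handed in when it is done.

Besides the shell and the picture viewer there is one more tool, called after "Request:" as name(argument=value, ...) on one line, values as JSON. arm_command: Moves the arm, as the interface text tells. Its arguments: {"type":"object","properties":{"increments":{"type":"array","items":{"type":"number"}}},"required":["increments"]}

```bash
mkdir -p pics
cat > h.py <<'E'
import numpy as np, cv2
from plant import sensors, imaging, ticket
from scipy.spatial.transform import Rotation as R
def tcp(o=None):
    o=o or sensors.get_obs(); T=np.eye(4); T[:3,:3]=R.from_euler('xyz',o['tcp_rot']).as_matrix(); T[:3,3]=o['tool_pos']; return T
def snap(cam,fn):
    o=sensors.get_obs(); im=imaging.capture(cam); cv2.imwrite('pics/'+fn+'.png',im)
    c=imaging.calibration(cam)
    W=np.array(c['world_to_cam']) if 'world_to_cam' in c else np.linalg.inv(tcp(o)@np.array(c['hand_eye']))
    np.save('pics/'+fn+'.npy',W); return im
def KD(cam):
    c=imaging.calibration(cam); return np.array([[c['fx'],0,c['cx']],[0,c['fy'],c['cy']],[0,0,1.]]),np.array(c['D'],float)
def ray(cam,fn,uv):
    K,D=KD(cam); W=np.load('pics/'+fn+'.npy'); n=cv2.undistortPoints(np.array([[uv]],float),K,D)[0,0]
    return -W[:3,:3].T@W[:3,3], W[:3,:3].T@np.array([n[0],n[1],1])
def atz(cam,fn,uv,z):
    p,d=ray(cam,fn,uv); return p+d*(z-p[2])/d[2]
def tri(*v):
    A=np.zeros((3,3));b=np.zeros(3)
    for x in v:
        p,d=ray(*x); d=d/np.linalg.norm(d); M=np.eye(3)-np.outer(d,d); A+=M;b+=M@p
    x=np.linalg.solve(A,b)
    return x,[round(float(np.linalg.norm((np.eye(3)-np.outer(d/np.linalg.norm(d),d/np.linalg.norm(d)))@(x-p))),1) for p,d in [ray(*q) for q in v]]
def proj(cam,fn,P):
    K,D=KD(cam); W=np.load('pics/'+fn+'.npy'); return cv2.projectPoints(np.array(P,float).reshape(-1,3),cv2.Rodrigues(W[:3,:3])[0],W[:3,3],K,D)[0].reshape(-1,2)
E
python3 - <<'E'
from h import *
print(sensors.get_obs())
for c in('scene','top'):
    im=snap(c,c+'1')
    w=np.load(f'pics/{c}1.npy'); print(c,-w[:3,:3].T@w[:3,3], w[2,:3])
a=cv2.imread('pics/scene1.png');b=cv2.imread('pics/top1.png')
cv2.imwrite('pics/s.png',cv2.resize(a,(800,600)));cv2.imwrite('pics/t.png',cv2.resize(b,(800,600)))
E
```

```text
{'time': 0.0, 'joint_positions': array([ 1.18899290e+00,  3.42702472e-01,  1.52498659e+00,  9.74872426e-06,
        1.27538698e+00, -1.45991618e-01]), 'dq': array([-0.00020379,  0.00068108,  0.0016479 ,  0.00163139, -0.00052158,
       -0.00218291]), 'tau': array([-1.03704246e-03, -4.31245708e+01, -2.44220906e+01,  7.17262086e-02,
        5.59456449e-02, -1.23304726e-04]), 'tool_pos': array([122.4650169 , 510.07192308, 196.56612052]), 'tcp_rot': array([-3.14012640e+00, -2.25016422e-04,  2.90577783e+00]), 'contact_force': array([ 0.04222132, -0.16018052, -0.31437827]), 'moment': array([0.04274352, 0.00832091, 0.03674248]), 'grip_width': 91.84619362499905}
scene [  15.6833322  -663.31163311  460.49942077] [ 0.50236152  0.76989329 -0.39356985]
top [ 337.43513136   76.41512207 1561.56795608] [ 0.10842657 -0.0113005  -0.99404023]
```

View pics/s.png

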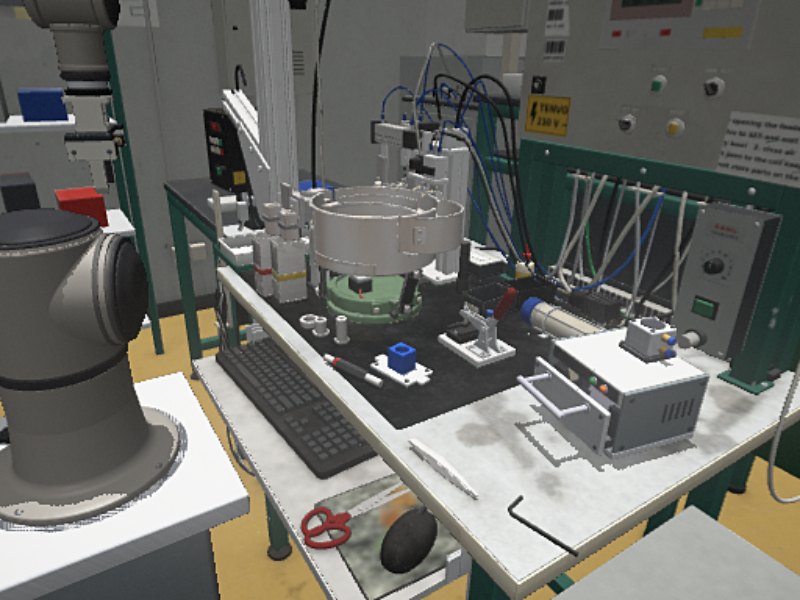

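View pics/t.png

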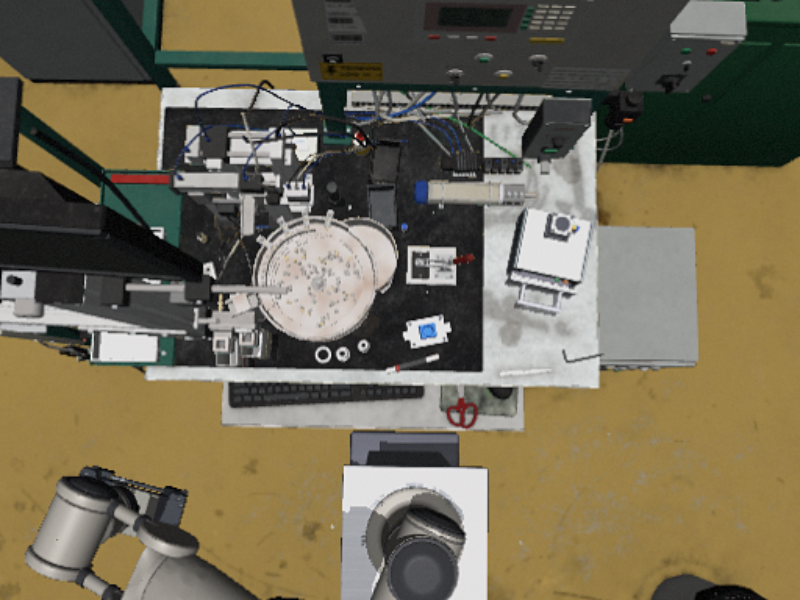

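The scene view shows the handle bar at about (520,375)–(575,425) and the blue block at (402,358). In the top view the block is at (428,331) and the handle at about (538,307). I'll view enlarged crops for exact pixels.

Run:
```python
from h import *
t=cv2.imread('pics/top1.png');s=cv2.imread('pics/scene1.png')
# crops: top x320..390,y128..208 x5 ; scene x325..460,y200..300 x?
a=cv2.resize(t[128:208,315:385],None,fx=5.5,fy=5.5,interpolation=cv2.INTER_CUBIC)
b=cv2.resize(s[200:310,325:457],None,fx=3,fy=3,interpolation=cv2.INTER_CUBIC)
H=600;o=np.zeros((H,a.shape[1]+b.shape[1],3),np.uint8)
o[:a.shape[0],:a.shape[1]]=a;o[:b.shape[0],a.shape[1]:]=b
cv2.imwrite('pics/c1.png',o);print(o.shape,a.shape)
for n,im in(('top',t),('scene',s)):
    h=cv2.cvtColor(im,cv2.COLOR_BGR2HSV);m=cv2.inRange(h,(100,120,60),(128,255,255))
    k,l,st,c=cv2.connectedComponentsWithStats(m)
    for i in range(1,k):
        if st[i,4]>25: print(n,st[i],c[i].round(1))
print(KD('wrist')[0],imaging.calibration('wrist')['hand_eye'])
```

```text
(600, 781, 3) (440, 385, 3)
top [249  59  29  16  54] [263.7  67.8]
top [265 115   9  16 115] [268.9 122.5]
top [268 207  11  10  83] [273.3 211.6]
scene [284  29  19  22  32] [295.   39.6]
scene [266  39   9  34  57] [270.4  57.8]
scene [276  57  17  14  29] [284.4  62.5]
scene [ 11  58  32  20 517] [26.6 67.1]
scene [286  59  28  59  95] [301.   86.2]
scene [306  61  11  49  65] [311.2  84.6]
scene [192 116   8   6  43] [195.2 118.3]
scene [299 120  10  19  30] [303.9 129.5]
scene [410 125  15  32  84] [416.7 140.5]
scene [309 140  14  23  35] [314.9 151. ]
scene [323 144  12  22  27] [328.5 155.2]
scene [368 160  38  26  89] [390.1 174.8]
scene [333 190  15  14  89] [338.5 195.2]
scene [248 219  18  21 292] [256.4 228.7]
[[277.5187743    0.         255.15489057]
 [  0.         277.5187743  189.42972847]
 [  0.           0.           1.        ]] [[-5.43976900e-05 -9.65037324e-01 -2.62112495e-01  7.01020626e+01]
 [ 9.99999540e-01  1.98378788e-04 -9.37920186e-04 -7.87833785e-01]
 [ 9.57125545e-04 -2.62112425e-01  9.65036870e-01 -1.86672216e+02]
 [ 0.00000000e+00  0.00000000e+00  0.00000000e+00  1.00000000e+00]]
```

View pics/c1.png

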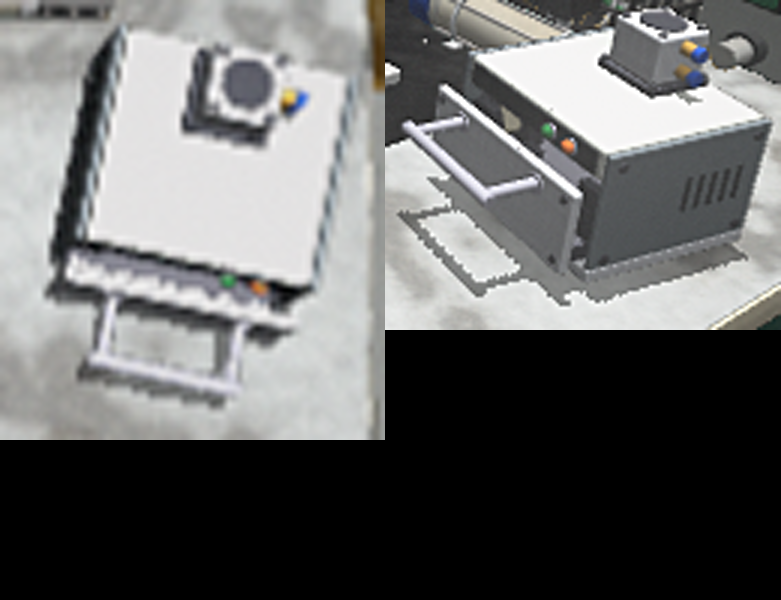

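Handle bar ends in the crop: top (95,357)/(238,390), scene (407,127)/(488,192). The drawer is almost home.

Run:
```python
from h import *
T=lambda x,y:('top','top1',(315+x/5.5-.4,128+y/5.5-.4)); S=lambda x,y:('scene','scene1',(325+(x-385)/3-.3,200+y/3-.3))
L=tri(T(95,357),S(407,127));Rr=tri(T(238,390),S(488,192));print(L,Rr)
L,Rr=[atz(*T(95,357),66),atz(*T(238,390),66)]
d=L-Rr;print('z66',L,Rr,'mid',(L+Rr)/2,'len',np.linalg.norm(d),'yaw',np.degrees(np.arctan2(d[1],d[0]))-90)
c=[atz(*T(x,y),102) for x,y in((85,240),(308,285),(125,32),(352,75))]
print(np.round(c,0))
d=c[0]-c[1];print(np.degrees(np.arctan2(d[1],d[0]))-90,np.linalg.norm(d));d=c[2]-c[3];print(np.degrees(np.arctan2(d[1],d[0]))-90)
print('block',tri(('top','top1',(273.3,211.6)),('scene','scene1',(256.4,228.7))),atz('top','top1',(273.3,211.6),38))
# handle in plug etc.; ears of plate in top (from 800 view): 
for uv in((403,336),(453,326)): print(atz('top','top1',(uv[0]*.64,uv[1]*.64),6))
T0=tcp();print(T0.round(3))
```

```text
(array([ 512.4928967 , -214.19116764,   67.05145497]), [2.0, 2.0]) (array([ 494.37328979, -302.19717801,   71.45156021]), [0.5, 0.5])
z66 [ 514.12875552 -215.72260905   66.        ] [ 495.34429328 -303.97961161   66.        ] mid [ 504.7365244  -259.85111033   66.        ] len 90.23388787987558 yaw -12.015438677500057
[[ 581. -203.  102.]
 [ 556. -338.  102.]
 [ 710. -228.  102.]
 [ 686. -367.  102.]]
-10.402835733649411 137.33286585872315
-9.683909929436183
block (array([448.06207525, -20.34133847,  23.34434765]), [1.1, 1.1]) [447.9859082  -20.00386918  38.        ]
[437.33201216  31.49720198   6.        ]
[461.71024002 -80.06334678   6.        ]
[[-9.72000e-01  2.34000e-01 -1.00000e-03  1.22486e+02]
 [ 2.34000e-01  9.72000e-01 -1.00000e-03  5.10112e+02]
 [ 0.00000e+00 -1.00000e-03 -1.00000e+00  1.96607e+02]
 [ 0.00000e+00  0.00000e+00  0.00000e+00  1.00000e+00]]
```

```bash
cat >> h.py <<'E'
def rel(wps,nd=0):
    "world wps (x,y,z,jaw angle deg) -> tool-frame increments from the present pose"
    T=tcp(); a0=np.degrees(np.arctan2(T[1,1],T[0,1]))
    Tr=R.from_euler('xyz',sensors.get_obs()['tcp_rot'])
    for w in wps:
        d=Tr.inv().apply(np.array(w[:3])-T[:3,3]); s=-((w[3]-a0+180)%360-180)
        print(w,'->',d.round(1),round(s,1))
E
python3 - <<'E'
from h import *
rel([(140,450,230,70),(165,390,260,62),(200,335,275,54),(245,298,275,46),(290,255,275,38),(325,207,275,29),(352,153,275,20),(370,95,275,10),(382,35,275,0),(385,-25,275,-11)])
E
```

```text
(140, 450, 230, 70) -> [-31.1 -54.4 -33.3] 6.5
(165, 390, 260, 62) -> [ -69.4 -106.9  -63.3] 14.5
(200, 335, 275, 54) -> [-116.3 -152.3  -78.2] 22.5
(245, 298, 275, 46) -> [-168.7 -177.7  -78.2] 30.5
(290, 255, 275, 38) -> [-222.5 -209.   -78.1] 38.5
(325, 207, 275, 29) -> [-267.7 -247.5  -78.1] 47.5
(352, 153, 275, 20) -> [-306.6 -293.7  -78. ] 56.5
(370, 95, 275, 10) -> [-337.6 -345.9  -78. ] 66.5
(382, 35, 275, 0) -> [-363.3 -401.4  -77.9] 76.5
(385, -25, 275, -11) -> [-380.2 -459.1  -77.8] 87.5
```

Request:
arm_command(increments=[0, -16, -27, -17, 3, 0, -31, -54, -33, 6, 0, -50, -80, -48, 10, 0, -69, -107, -63, 14, 0, -92, -130, -71, 18, 0, -116, -152, -78, 22, 0, -142, -165, -78, 26, 0, -168, -178, -78, 30, 0, -195, -193, -78, 34, 0, -222, -209, -78, 38, 0, -245, -228, -78, 43, 0, -267, -247, -78, 47, 0, -287, -270, -78, 52, 0, -306, -294, -78, 57, 0, -322, -320, -78, 62, 0, -337, -346, -78, 67, 0, -350, -373, -78, 72, 0, -363, -401, -78, 77, 0, -372, -430, -78, 82, 0, -380, -459, -78, 87.5])

```text
time: 2.6
tool_pos: [384.7, -25.5, 274.9]
tcp_rot: [-3.141, -0.0, 1.376]
contact_force: [0.3, 0.2, 0.2]
grip_width: 91.8
```

Request:
arm_command(increments=[0, 0, 0, 0, 0])

```text
time: 2.72
tool_pos: [384.7, -25.8, 274.9]
tcp_rot: [-3.141, 0.0, 1.376]
contact_force: [0.8, 0.7, 0.5]
grip_width: 91.6
```

Run:
```python
from h import *
im=snap('wrist','w1');cv2.imwrite('pics/w1b.png',cv2.resize(im,(800,600),interpolation=cv2.INTER_CUBIC))
print(sensors.get_obs()['tool_pos'],sensors.get_obs()['joint_positions'])
```

```text
[384.65668674 -24.83558118 274.92738931] [-2.64412681e-01  2.12639139e-02  1.70978853e+00  4.50657837e-04
  1.41140312e+00 -7.13266157e-02]
```

View pics/w1b.png

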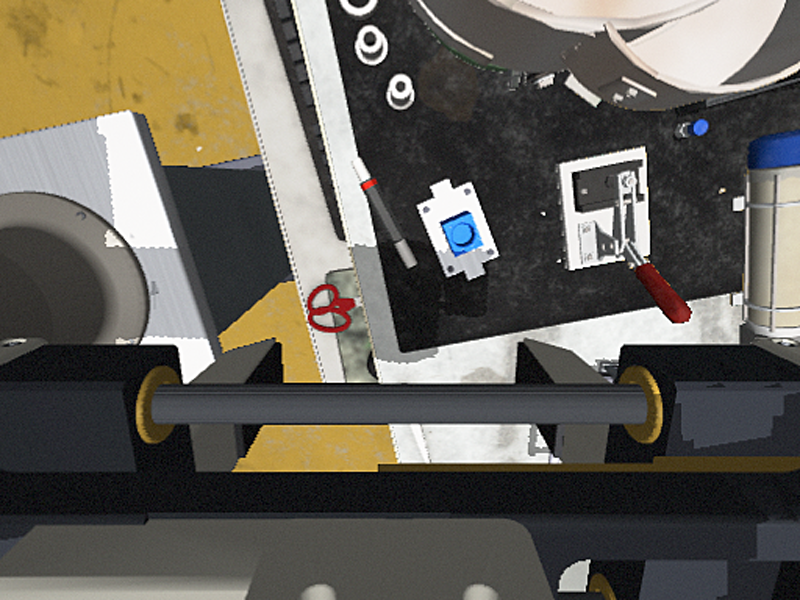

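The wrist view shows the plate: ears at (441,187) and (477,270), block top about (463,233). The gripper hides the lower half. I'll compute the plate pose and the handle approach.

Run:
```python
from h import *
s=.64
for uv in((441,187),(477,270),(463,233)): print(atz('wrist','w1',(uv[0]*s,uv[1]*s),6 if uv[0]!=463 else 40))
print(tri(('wrist','w1',(463*s,233*s)),('top','top1',(273.3,211.6))))
rel([(505,-260,180,-11),(505,-260,110,-11),(505,-260,52,-11)])
```

```text
[438.54302252  25.02298588   6.        ]
[461.8178137  -67.46732842   6.        ]
[449.20547978 -20.41717079  40.        ]
(array([447.42714287, -18.93099172,  51.42585869]), [0.5, 0.5])
(505, -260, 180, -11) -> [-207.7  163.3   94.7] -0.1
(505, -260, 110, -11) -> [-207.8  163.4  164.7] -0.1
(505, -260, 52, -11) -> [-207.8  163.4  222.7] -0.1
```

Request:
arm_command(increments=[0.7, -42, 33, 10, 0, 0.7, -84, 66, 28, 0, 0.7, -125, 98, 50, 0, 0.7, -166, 130, 75, 0, 0.7, -208, 163, 95, 0, 0.7, -208, 163, 130, 0, 0.7, -208, 163, 160, 0, 0.7, -208, 163, 160, 0])

```text
time: 3.78
tool_pos: [504.2, -257.7, 112.9]
tcp_rot: [-3.136, -0.003, 1.381]
contact_force: [-0.4, 0.5, -0.3]
grip_width: 27.6
```

Run:
```python
from h import *
print(sensors.get_obs()['tool_pos'],sensors.get_obs()['grip_width'])
s=snap('scene','scene2');t=snap('top','top2')
a=cv2.resize(t[128:208,315:385],None,fx=5.5,fy=5.5,interpolation=cv2.INTER_CUBIC)
b=cv2.resize(s[160:310,325:457],None,fx=3,fy=3,interpolation=cv2.INTER_CUBIC)
o=np.zeros((450,a.shape[1]+b.shape[1],3),np.uint8)
o[:a.shape[0],:a.shape[1]]=a;o[:b.shape[0],a.shape[1]:]=b
cv2.imwrite('pics/c2.png',o)
```

```text
[ 504.16022863 -257.73541028  112.88663136] 27.641015833480083
```

View pics/c2.png

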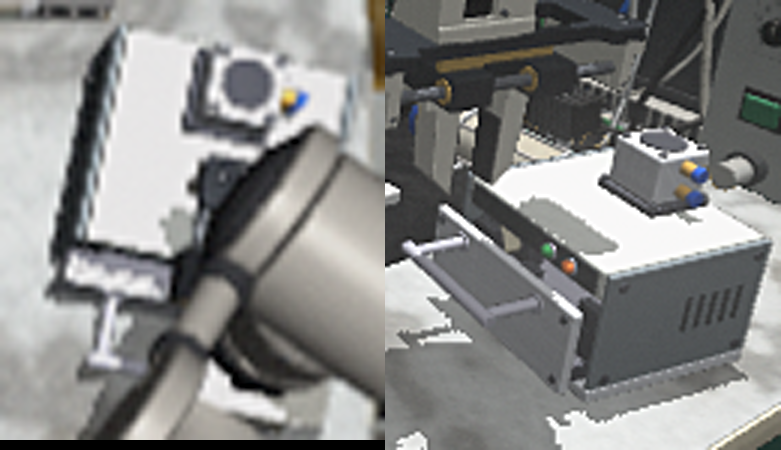

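The scene view shows the fingers hanging above the bar, tips at about (432,190) and (488,175). I'll check by projecting the TCP and the intended finger positions.

Run:
```python
from h import *
x=np.array([.98,-.19,0])
m=np.array([504,-258,0.])
P=[m+[0,0,113],m+[0,0,66],m+14*x+[0,0,113],m-14*x+[0,0,113],m+33*x+[0,0,113],m-33*x+[0,0,113]]
u=proj('scene','scene2',P);print(np.c_[385+(u[:,0]-325)*3,(u[:,1]-160)*3].round())
```

```text
[[455. 219.]
 [446. 280.]
 [473. 216.]
 [437. 223.]
 [496. 211.]
 [412. 228.]]
```

Bar midpoint projects to (446,280), on the bar (ends at (407,247) and (488,312)). Descend.

Request:
arm_command(increments=[0.7, 0, 0, 20, 0, 0.7, 0, 0, 40, 0, 0.7, 0, 0, 60, 0, 0.7, 0, 0, 60, 0])

```text
time: 4.38
tool_pos: [505.4, -259.4, 55.7]
tcp_rot: [-3.142, -0.0, 1.379]
contact_force: [0.2, -0.6, 0.6]
grip_width: 27.6
```

Request:
arm_command(increments=[1, 0, 0, 0, 0, 1, 0, 0, 0, 0, 1, 0, 0, 0, 0, 1, 0, 0, 0, 0])

```text
time: 4.88
tool_pos: [505.3, -260.0, 55.5]
tcp_rot: [3.141, 0.0, 1.379]
contact_force: [0.2, -0.8, -0.8]
grip_width: 0.1
```

Run:
```python
from h import *
s=snap('scene','scene3')
cv2.imwrite('pics/c3.png',cv2.resize(s[180:310,320:460],None,fx=4,fy=4,interpolation=cv2.INTER_CUBIC))
```

```text
(no output)
```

View pics/c3.png

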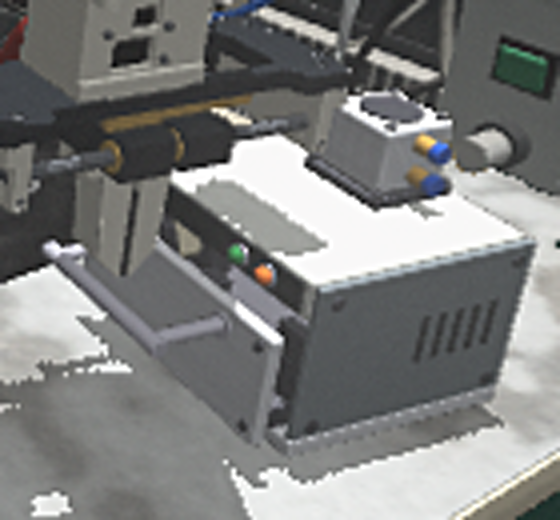

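The fingers are shut, tip at crop (122,272), pixel (350.5,248). It shows just above or behind the bar, whose line passes (122,312) there. I'll reconcile by projection.

Run:
```python
from h import *
f=lambda P:(lambda u:np.c_[(u[:,0]-320)*4,(u[:,1]-180)*4].round().tolist())(proj('scene','scene3',P))
m=np.array([505.,-260,0]);y=np.array([.19,.98,0]);x=np.array([.98,-.19,0])
print('tcp',f([m+[0,0,55.5]]))
for dx in(-20,-10,0):
  for z in(60,66): print(dx,z,f([m+dx*x+48*y+[0,0,z],m+dx*x-48*y+[0,0,z]]))
c=lambda x,y:('scene','scene3',(320+x/4-.4,180+y/4-.4))
T=lambda x,y:('top','top1',(315+x/5.5-.4,128+y/5.5-.4))
print(tri(c(52,248),T(95,357)),tri(c(155,345),T(238,390)))
print([atz(*c(*p),66) for p in((52,248),(155,345))])
```

```text
tcp [[103.0, 313.0]]
-20 60 [[19.0, 264.0], [129.0, 368.0]]
-20 66 [[20.0, 254.0], [131.0, 357.0]]
-10 60 [[35.0, 261.0], [147.0, 363.0]]
-10 66 [[36.0, 251.0], [148.0, 353.0]]
0 60 [[51.0, 257.0], [164.0, 359.0]]
0 66 [[52.0, 248.0], [166.0, 349.0]]
(array([ 512.86862083, -214.42601586,   68.04906592]), [1.3, 1.3]) (array([ 494.18610214, -302.67448436,   67.01886466]), [1.4, 1.4])
[array([ 514.11795881, -211.55954982,   66.        ]), array([ 493.98294815, -301.10387635,   66.        ])]
```

Run:
```python
from h import *
s=cv2.imread('pics/scene3.png')
c=cv2.resize(s[215:275,322:387],None,fx=9,fy=9,interpolation=cv2.INTER_NEAREST)
c=np.clip(c.astype(float)*1.3,0,255).astype(np.uint8)
cv2.imwrite('pics/c4.png',c)
```

```text
(no output)
```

View pics/c4.png

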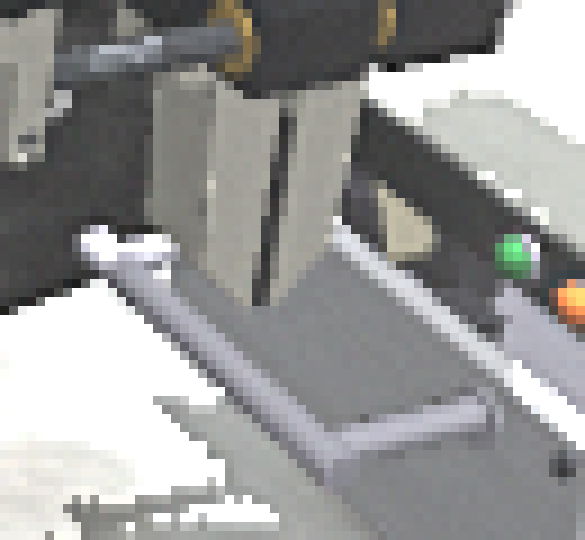

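Run:
```python
from h import *
s=1/.64
print('start tcp scene800',proj('scene','scene1',[[122.5,510,196.6],[122.5,510,263]])*s)
for z in(0,15): print(z,[atz('top','top1',(u*.64,v*.64),z).round().tolist() for u,v in((408,246),(457,246),(457,286),(408,286))])
print('housing scene', proj('scene','scene1',[[581,-203,102],[556,-338,102],[686,-367,102],[686,-367,0],[556,-338,0]]))
for x in(.555,.64):
  for y in(-.11,.03): print(x,y,(proj('top','top1',[[x*1e3,y*1e3,0]])*s).round(),(proj('scene','scene1',[[x*1e3,y*1e3,0]])*s).round())
o=sensors.get_obs();print(o['tool_pos'],o['joint_positions'],o['contact_force'],imaging.calibration('scene'))
```

```text
start tcp scene800 [[109.71390223 202.77471894]
 [103.22245053 167.73645329]]
0 [[643.0, 23.0, 0.0], [645.0, -88.0, 0.0], [553.0, -89.0, 0.0], [551.0, 22.0, 0.0]]
15 [[640.0, 24.0, 15.0], [642.0, -87.0, 15.0], [551.0, -87.0, 15.0], [549.0, 22.0, 15.0]]
housing scene [[353.81678375 217.48685435]
 [399.11471611 249.6656023 ]
 [453.0469261  238.12990921]
 [441.32453443 280.07936917]
 [389.74916585 293.52786425]]
0.555 -0.11 [[466. 285.]] [[488. 377.]]
0.555 0.03 [[404. 284.]] [[436. 342.]]
0.64 -0.11 [[466. 248.]] [[527. 363.]]
0.64 0.03 [[405. 247.]] [[473. 331.]]
[ 505.21687791 -259.92842052   55.37902757] [-6.10110515e-01  5.65482311e-01  1.58673442e+00  1.19531530e-04
  9.89159097e-01 -4.17956652e-01] [ 1.29649205  0.31381434 -0.03084191] {'fx': 354.86244814032375, 'fy': 354.86244814032375, 'cx': 253.39791367120827, 'cy': 189.6708356021393, 'D': array([-0.00190531,  0.        ,  0.        ,  0.        ,  0.        ]), 'world_to_cam': array([[ 8.41994488e-01, -5.39109869e-01,  2.01452422e-02,
        -3.80079999e+02],
       [-1.96667705e-01, -3.41503841e-01, -9.19073958e-01,
         1.99793960e+02],
       [ 5.02361519e-01,  7.69893289e-01, -3.93569852e-01,
         6.84039161e+02],
       [ 0.00000000e+00,  0.00000000e+00,  0.00000000e+00,
         1.00000000e+00]])}
```

The visible fingertips end about 20–28 mm above the reported TCP, both here and in the start picture. That explains the empty close: the tips are still above the bar. I'll open, go lower and close again.

Request:
arm_command(increments=[0.7, 0, 0, 0, 0, 0.7, 0, 0, 0, 0, 0.7, 0, 0, 0, 0, 0.7, 0, 0, 6, 0, 0.7, 0, 0, 11, 0, 0.7, 0, 0, 11, 0])

```text
time: 5.68
tool_pos: [504.8, -259.6, 43.5]
tcp_rot: [-3.14, -0.001, 1.379]
contact_force: [-0.3, 0.2, 0.1]
grip_width: 27.3
```

Request:
arm_command(increments=[1, 0, 0, 0, 0, 1, 0, 0, 0, 0, 1, 0, 0, 0, 0, 1, 0, 0, 0, 0])

```text
time: 6.18
tool_pos: [505.2, -259.9, 44.3]
tcp_rot: [3.141, -0.0, 1.379]
contact_force: [-1.0, 0.4, -0.7]
grip_width: 0.5
```

Run:
```python
from h import *
s=snap('scene','scene4');t=snap('top','top4')
c=cv2.resize(s[195:285,315:405],None,fx=6,fy=6,interpolation=cv2.INTER_NEAREST)
c=np.clip(c.astype(float)*1.3,0,255).astype(np.uint8)
o=sensors.get_obs()['tool_pos']
for k in(0,19,66):
    u=(proj('scene','scene4',[o+[0,0,k]])[0]-[315,195])*6; cv2.circle(c,tuple(int(v) for v in u),3,(0,0,255),-1)
cv2.imwrite('pics/c5.png',c)
```

```text
(no output)
```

View pics/c5.png

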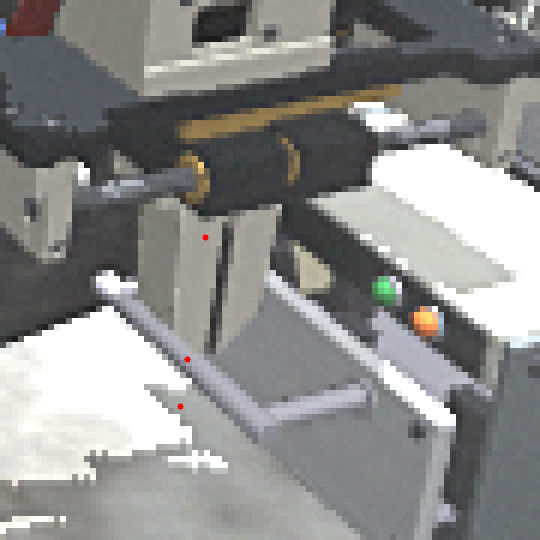

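Run:
```python
from h import *
o=sensors.get_obs()['tool_pos'];y=np.array([.19,.98,0]);x=np.array([.98,-.19,0])
f=lambda p:((proj('scene','scene4',[p])[0]-[315,195])*6).round().tolist()
for a in(-95,-65,65,95):
  for b in(-37,0,37): print(a,b,[f(o+a*x+b*y+[0,0,k]) for k in(47,66,90)])
print([f(o+a*x+b*y+[0,0,k]) for a in(-19,0,19) for b in(-9.5,9.5) for k in(0,24)])
```

```text
-95 -37 [[7.0, 406.0], [13.0, 352.0], [20.0, 283.0]]
-95 0 [[-54.0, 342.0], [-49.0, 290.0], [-43.0, 223.0]]
-95 37 [[-110.0, 283.0], [-106.0, 233.0], [-101.0, 168.0]]
-65 -37 [[92.0, 387.0], [99.0, 333.0], [108.0, 265.0]]
-65 0 [[28.0, 324.0], [34.0, 273.0], [41.0, 206.0]]
-65 37 [[-30.0, 267.0], [-25.0, 217.0], [-19.0, 153.0]]
65 -37 [[433.0, 308.0], [443.0, 258.0], [455.0, 192.0]]
65 0 [[358.0, 253.0], [367.0, 204.0], [378.0, 141.0]]
65 37 [[289.0, 202.0], [297.0, 155.0], [307.0, 94.0]]
95 -37 [[505.0, 292.0], [516.0, 242.0], [529.0, 177.0]]
95 0 [[428.0, 238.0], [437.0, 190.0], [450.0, 127.0]]
95 37 [[358.0, 189.0], [366.0, 142.0], [376.0, 81.0]]
[[150.0, 434.0], [158.0, 373.0], [117.0, 403.0], [125.0, 343.0], [198.0, 422.0], [207.0, 362.0], [165.0, 392.0], [173.0, 332.0], [245.0, 411.0], [254.0, 351.0], [211.0, 381.0], [220.0, 322.0]]
```

The evidence agrees: visible tips lie some 26 mm behind the reported TCP. A short touch on the bare bench in front of the drawer will settle it.

Request:
arm_command(increments=[1, 0, 0, -30, 0, 1, 0, 0, -60, 0, 1, 0, -50, -60, 0, 1, 0, -100, -60, 0, 1, 0, -100, -30, 0, 1, 0, -100, 10, 0, 1, 0, -100, 35, 0, 1, 0, -100, 35, 0])

```text
time: 7.28
tool_pos: [405.9, -239.9, 7.9]
tcp_rot: [-3.138, -0.002, 1.378]
contact_force: [0.3, 0.1, 0.9]
grip_width: 0.7
```

Request:
arm_command(increments=[1, 0, 0, 4, 0, 1, 0, 0, 8, 0, 1, 0, 0, 10, 0])

```text
time: 7.65
tool_pos: [407.3, -241.0, -0.4]
tcp_rot: [3.141, 0.0, 1.379]
contact_force: [0.5, -0.3, -0.4]
grip_width: 0.3
```

Request:
arm_command(increments=[1, 0, 0, 4, 0, 1, 0, 0, 8, 0, 1, 0, 0, 10, 0])

```text
time: 8.02
tool_pos: [406.9, -240.6, -11.1]
tcp_rot: [-3.141, -0.0, 1.379]
contact_force: [-0.9, 0.4, 0.9]
grip_width: 0.7
```

Request:
arm_command(increments=[1, 0, 0, 3, 0, 1, 0, 0, 6, 0])

```text
time: 8.28
tool_pos: [407.0, -240.8, -17.0]
tcp_rot: [3.142, -0.0, 1.379]
contact_force: [-0.6, 0.1, 0.1]
grip_width: 0.6
```

Request:
arm_command(increments=[1, 0, 0, 2, 0, 1, 0, 0, 4, 0])

```text
time: 8.52
tool_pos: [407.0, -240.8, -20.9]
tcp_rot: [3.142, -0.0, 1.379]
contact_force: [0.5, 0.5, -0.6]
grip_width: 0.6
```

Request:
arm_command(increments=[1, 0, 0, 2, 0, 1, 0, 0, 4, 0])

```text
time: 8.78
tool_pos: [407.0, -240.8, -24.9]
tcp_rot: [3.142, -0.0, 1.379]
contact_force: [-0.6, 0.1, 0.2]
grip_width: 0.3
```

Request:
arm_command(increments=[1, 0, 0, 2, 0, 1, 0, 0, 3, 0])

```text
time: 9.02
tool_pos: [407.0, -240.7, -27.9]
tcp_rot: [-3.141, -0.0, 1.379]
contact_force: [1.2, -1.5, 0.6]
grip_width: 0.3
```

Request:
arm_command(increments=[1, 0, 0, 2, 0])

```text
time: 9.15
tool_pos: [407.1, -240.8, -29.9]
tcp_rot: [3.141, 0.0, 1.379]
contact_force: [-0.1, 0.4, 0.2]
grip_width: 0.3
```

Request:
arm_command(increments=[1, 0, 0, 2, 0])

```text
time: 9.28
tool_pos: [407.1, -240.8, -31.8]
tcp_rot: [3.141, -0.0, 1.379]
contact_force: [-2.1, 2.4, 19.9]
grip_width: 0.7
```

Request:
arm_command(increments=[1, 0, 0, 2, 0])

```text
time: 9.4
tool_pos: [407.1, -240.8, -32.0]
tcp_rot: [3.141, 0.0, 1.379]
contact_force: [-8.3, 5.9, 42.9]
grip_width: 0.2
```

Contact at reported z = -31.5 mm, so the real fingertips are 31.5 mm above the reported TCP (true z = reported + 31.5). For the bar I need a reported z of about 19.

Request:
arm_command(increments=[0.7, 0, 0, -40, 0, 0.7, 0, 0, -100, 0, 0.7, 0, 0, -128, 0, 0.7, 0, 50, -128, 0, 0.7, 0, 99, -128, 0, 0.7, 0, 99, -100, 0, 0.7, 0, 99, -75, 0, 0.7, 0, 99, -53, 0, 0.7, 0, 99, -53, 0, 0.7, 0, 99, -53, 0])

```text
time: 10.65
tool_pos: [504.6, -260.0, 19.9]
tcp_rot: [3.141, 0.0, 1.379]
contact_force: [0.1, -0.5, 0.0]
grip_width: 27.6
```

Request:
arm_command(increments=[1, 0, 0, 0, 0, 1, 0, 0, 0, 0, 1, 0, 0, 0, 0, 1, 0, 0, 0, 0])

```text
time: 11.15
tool_pos: [504.4, -259.9, 19.9]
tcp_rot: [3.141, 0.0, 1.379]
contact_force: [-2.1, 0.7, 5.8]
grip_width: 8.9
```

Gripped (8.9 mm). Now pull.

Request:
arm_command(increments=[1, 0, -10, 0, 0, 1, 0, -22, 0, 0, 1, 0, -34, 0, 0, 1, 0, -46, 0, 0, 1, 0, -58, 0, 0, 1, 0, -70, 0, 0, 1, 0, -80, 0, 0, 1, 0, -90, 0, 0, 1, 0, -90, 0, 0])

```text
time: 12.28
tool_pos: [414.4, -241.6, 19.8]
tcp_rot: [-3.14, -0.001, 1.378]
contact_force: [-1.2, 3.0, 11.4]
grip_width: 9.2
```

Request:
arm_command(increments=[1, 0, -5, 0, 0, 1, 0, -9, 0, 0])

```text
time: 12.52
tool_pos: [407.0, -240.2, 19.8]
tcp_rot: [3.14, -0.0, 1.378]
contact_force: [1.8, 3.8, 8.2]
grip_width: 8.4
```

Request:
arm_command(increments=[1, 0, -3, 0, 0, 1, 0, -5, 0, 0])

```text
time: 12.78
tool_pos: [405.9, -240.1, 20.0]
tcp_rot: [3.133, 0.0, 1.377]
contact_force: [22.7, 7.2, -6.7]
grip_width: 8.8
```

Request:
arm_command(increments=[1, 0, -3, 0, 0, 1, 0, -5, 0, 0])

```text
time: 13.02
tool_pos: [406.1, -240.3, 20.1]
tcp_rot: [3.123, 0.002, 1.375]
contact_force: [45.2, 9.9, -21.9]
grip_width: 9.0
```

Request:
arm_command(increments=[1, 0, -2, 0, 0, 1, 0, -4, 0, 0])

```text
time: 13.28
tool_pos: [406.2, -240.7, 20.2]
tcp_rot: [3.115, 0.003, 1.375]
contact_force: [62.9, 12.6, -33.7]
grip_width: 9.0
```

The drawer is at its stop (force climbs while the position holds at 406,-240). I'll ease off, release, rise and look at the seat from above from two places.

Request:
arm_command(increments=[1, 0, 6, 0, 0, 1, 0, 12, 0, 0, 0.7, 0, 12, 0, 0, 0.7, 0, 12, 0, 0, 0.7, 0, 12, 0, 0, 0.7, 0, 12, -30, 0, 0.7, 0, 12, -80, 0, 0.7, -10, 30, -130, 0, 0.7, -25, 60, -180, 0, 0.7, -43, 100, -220, 0, 0.7, -43, 106, -220, 0, 0.7, -43, 106, -220, 0, 0.7, -43, 106, -220, 0])

```text
time: 14.9
tool_pos: [487.7, -299.5, 237.5]
tcp_rot: [-3.138, -0.002, 1.379]
contact_force: [0.2, -0.0, -0.2]
grip_width: 27.7
```

Run:
```python
from h import *
print(sensors.get_obs()['tool_pos']);im=snap('wrist','w2')
```

```text
[ 487.66965567 -299.49090187  237.48831708]
```

Request:
arm_command(increments=[0, 0, -35, 0, 0, 0, 0, -70, 0, 0, 0, 0, -70, 0, 0, 0, 0, -70, 0, 0])

```text
time: 15.45
tool_pos: [420.5, -287.1, 239.2]
tcp_rot: [3.141, -0.0, 1.378]
contact_force: [0.7, 1.4, -0.4]
grip_width: 63.0
```

Run:
```python
from h import *
print(sensors.get_obs()['tool_pos']);im=snap('wrist','w3')
a=cv2.imread('pics/w2.png')[:225];b=im[:225]
o=np.vstack([a,b]); o=cv2.resize(o,None,fx=1.33,fy=1.33,interpolation=cv2.INTER_CUBIC); print(o.shape)
cv2.imwrite('pics/c6.png',o)
```

```text
[ 420.48926203 -287.14593477  239.19302076]
(598, 681, 3)
```

View pics/c6.png

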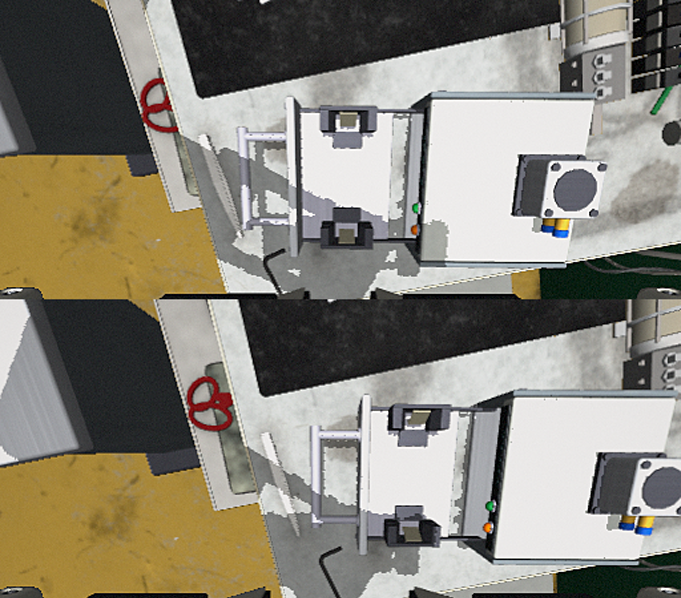

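Both views show the opened drawer. Handle at (243,178)/(316,475), dark cheek pairs at (348,122),(347,233) in the upper picture and (418,418),(412,527) in the lower. I'll zoom in.

Run:
```python
from h import *
a=cv2.imread('pics/w2.png')[72:192,225:305];b=cv2.imread('pics/w3.png')[72:192,275:355]
o=cv2.resize(np.hstack([a,b]),None,fx=5,fy=5,interpolation=cv2.INTER_CUBIC)
o=np.clip(255*(o/255.)**.6,0,255).astype(np.uint8)
cv2.imwrite('pics/c7.png',o);print(o.shape)
```

```text
(600, 800, 3)
```

View pics/c7.png

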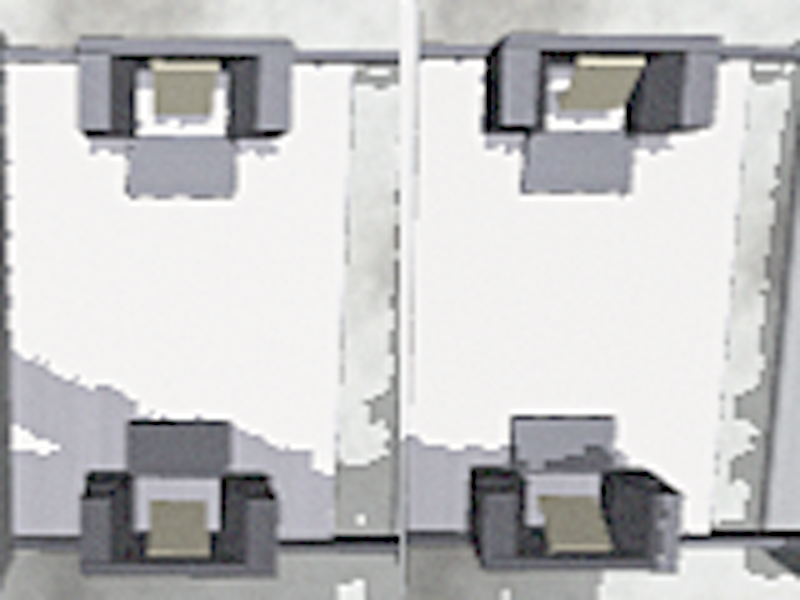

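Run:
```python
from h import *
A=lambda x,y:('wrist','w2',(225+x/5-.4,72+y/5-.4)); B=lambda x,y:('wrist','w3',(275+(x-400)/5-.4,72+y/5-.4))
pads=[((127,197),(522,193)),((237,197),(632,193)),((130,420),(512,417)),((230,420),(614,417))]
pts=[]
for a,b in pads:
    p=tri(A(*a),B(*b));print(p[0].round(1),p[1]);pts.append(p[0])
print('pad mid',np.mean(pts,0).round(1))
for F,c in((A,((80,37),(292,37),(82,575),(277,575))),(A,((186,131),(179.5,497))),(B,((500,37),(720,37),(480,568),(680,568)))):
    q=np.array([atz(*F(*p),66) for p in c]);print(q.round(1).tolist(),'mid',q.mean(0).round(1))
z=32
for F,c in((A,[p[0] for p in pads]),(B,[p[1] for p in pads])):
    q=np.array([atz(*F(*p),z) for p in c]);print('pads z32 mid',q.mean(0).round(1)); d=(q[0]+q[1]-q[2]-q[3])/2;print(np.degrees(np.arctan2(d[1],d[0]))-90,np.linalg.norm(d))
# plate refine from w1
im=cv2.imread('pics/w1.png');h=cv2.cvtColor(im,cv2.COLOR_BGR2HSV)
m=((h[...,2]>150)).astype(np.uint8);m[:, :255]=0;m[:,330:]=0;m[:105]=0;m[190:]=0
k,l,st,c=cv2.connectedComponentsWithStats(m);i=l[int(205*.64),int(440*.64)];
mm=(l==i).astype(np.uint8);print(st[i])
cn=max(cv2.findContours(mm,0,2)[0],key=cv2.contourArea)[:,0].astype(float)
K,D=KD('wrist');w=np.array([atz('wrist','w1',p,6)[:2] for p in cn])
hull=cv2.convexHull(w.astype(np.float32))
(cx,cy),sz,an=cv2.minAreaRect(hull);print('rect',cx,cy,sz,an)
a=np.radians(14.1)
```

```text
[ 494.2 -225.9   28.2] [0.0, 0.0]
[ 523.8 -231.7   28.7] [0.0, 0.0]
[ 482.7 -287.2   23.2] [0.2, 0.2]
[ 511.1 -292.1   27.1] [0.3, 0.3]
pad mid [ 502.9 -259.2   26.8]
[[491.1, -187.8, 66.0], [541.3, -197.6, 66.0], [464.1, -319.3, 66.0], [515.2, -329.2, 66.0]] mid [ 502.9 -258.5   66. ]
[[512.2, -213.9, 66.0], [493.6, -303.4, 66.0]] mid [ 502.9 -258.6   66. ]
[[488.7, -188.3, 66.0], [541.0, -198.5, 66.0], [462.9, -318.6, 66.0], [515.5, -328.8, 66.0]] mid [ 502.  -258.5   66. ]
pads z32 mid [ 503.  -258.6   32. ]
-11.226006444300978 60.82042834323556
pads z32 mid [ 502.1 -258.7   32. ]
-11.746814661696263 61.26606174795436
[ 267  115   52   64 1914]
rect 448.1760559082031 -21.72695541381836 (60.24477005004883, 107.21356201171875) 12.330028533935547
```

Run:
```python
from h import *
c=np.array([448.2,-21.7]);a=np.radians(12.5);X=np.array([np.cos(a),np.sin(a)]);Y=np.array([-X[1],X[0]])
for p in((415,265),(407,267),(398,237),(380,212)):
    w=atz('wrist','w1',(p[0]*.64,p[1]*.64),10)[:2];print(w.round(1),'plate frame',((w-c)@X).round(1),((w-c)@Y).round(1))
rel([(440,-120,235,0),(448.2,-21.7,100,12.5),(448.2,-21.7,-21,12.5)])
```

```text
[397.7 -48.4] plate frame -55.1 -15.2
[389.  -48.9] plate frame -63.7 -13.8
[385.8 -15.9] plate frame -59.7 19.2
[372.7  12.8] plate frame -66.3 50.0
(440, -120, 235, 0) -> [167.8 -13.1   4.1] -11.0
(448.2, -21.7, 100, 12.5) -> [265.8 -23.8 139.1] -23.5
(448.2, -21.7, -21, 12.5) -> [265.8 -23.9 260.1] -23.5
```

The gauge's near edge is about 53 mm from the plate's middle, so I'll use a 50 mm opening (44 mm to the finger backs).

Request:
arm_command(increments=[0.45, 45, -3, 0, -3, 0.45, 90, -6, 0, -6, 0.45, 135, -10, 0, -10, 0.45, 180, -14, 0, -15, 0.45, 225, -20, 20, -20, 0.45, 266, -24, 60, -23.5, 0.45, 266, -24, 110, -23.5, 0.45, 266, -24, 160, -23.5, 0.45, 266, -24, 210, -23.5, 0.45, 266, -24, 235, -23.5, 0.45, 266, -24, 250, -23.5, 0.45, 266, -24, 260, -23.5, 0.45, 266, -24, 260, -23.5])

```text
time: 17.12
tool_pos: [447.6, -21.3, -21.4]
tcp_rot: [-3.141, -0.001, 1.789]
contact_force: [-0.1, 0.1, 0.8]
grip_width: 50.5
```

Request:
arm_command(increments=[1, 0, 0, 0, 0, 1, 0, 0, 0, 0, 1, 0, 0, 0, 0, 1, 0, 0, 0, 0])

```text
time: 17.62
tool_pos: [448.2, -21.6, -20.2]
tcp_rot: [3.14, 0.0, 1.789]
contact_force: [-0.4, 0.6, 5.5]
grip_width: 30.1
```

Run:
```python
from h import *
rel([(448.2,-21.7,120,12.5),(470,-130,150,0),(502.7,-258.6,150,-11.4),(502.7,-258.6,65,-11.4)])
```

```text
(448.2, -21.7, 120, 12.5) -> [  -0.2    0.2 -140.2] -0.0
(470, -130, 150, 0) -> [-110.6   -1.9 -170.2] 12.5
(502.7, -258.6, 150, -11.4) -> [-243.3    2.2 -170.1] 23.9
(502.7, -258.6, 65, -11.4) -> [-243.2    2.1  -85.1] 23.9
```

Request:
arm_command(increments=[1, 0, 0, -15, 0, 1, 0, 0, -50, 0, 1, 0, 0, -95, 0, 1, 0, 0, -140, 0, 1, -37, 0, -155, 4, 1, -74, 0, -165, 8, 1, -110, 0, -170, 12, 1, -145, 0, -170, 16, 1, -180, 1, -170, 20, 1, -215, 2, -170, 24, 1, -243, 2, -170, 24, 1, -243, 2, -170, 24, 1, -243, 2, -170, 24])

```text
time: 19.25
tool_pos: [501.6, -257.5, 148.7]
tcp_rot: [-3.14, -0.001, 1.37]
contact_force: [-0.0, 0.1, -1.4]
grip_width: 30.0
```

Run:
```python
from h import *
o=sensors.get_obs();print(o['contact_force'],o['grip_width']);im=snap('wrist','w4');s=snap('scene','scene5')
a=cv2.resize(im[60:240,130:400],None,fx=2,fy=2);b=cv2.resize(s[170:290,320:440],None,fx=3,fy=3)
cv2.imwrite('pics/c8.png',np.hstack([cv2.resize(a,(440,360)),b]))
rel([(502.7,-258.6,45,-11.4)])
```

```text
[-0.03943662  0.10778371 -1.38757717] 29.967447878707784
(502.7, -258.6, 45, -11.4) -> [ -1.2   1.2 104.1] -0.1
```

View pics/c8.png

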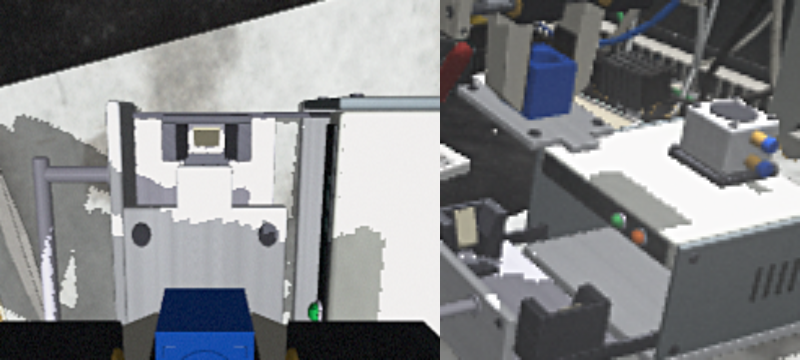

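The plate hangs level in the grip, its left ear end at about (204,165) in the crop, in line with the slot. I'll check its offset along y.

Run:
```python
from h import *
T=tcp();v=np.load('pics/w4.npy')
for u in((130+204*540/440/2,142.5),(130+177*540/440/2,142.5),(130+231*540/440/2,142.5)):
    p=atz('wrist','w4',u,148.7+20.5+6); print(p.round(1),(T[:3,:3].T@(p-T[:3,3])).round(1))
```

```text
[ 512.7 -204.9  175.2] [ 53.5   0.2 -26.1]
[ 503.4 -203.   175.2] [ 53.5  -9.2 -26.1]
[ 522.  -206.8  175.2] [ 53.5   9.7 -26.1]
```

Ear end at 53.5 mm (nominal 54), centred to 0.2 mm. Descend into the slots.

Request:
arm_command(increments=[1, -1, 1, 25, 0, 1, -1, 1, 50, 0, 1, -1, 1, 75, 0, 1, -1, 1, 95, 0, 1, -1, 1, 104, 0, 1, -1, 1, 104, 0])

```text
time: 20.1
tool_pos: [502.8, -258.9, 45.1]
tcp_rot: [-3.141, -0.0, 1.371]
contact_force: [0.4, -0.4, -2.0]
grip_width: 29.8
```

Request:
arm_command(increments=[1, 0, 0, 4, 0, 1, 0, 0, 8, 0, 1, 0, 0, 12, 0, 1, 0, 0, 14, 0])

```text
time: 20.6
tool_pos: [502.8, -259.4, 30.9]
tcp_rot: [-3.141, -0.0, 1.37]
contact_force: [-0.2, -1.0, -0.6]
grip_width: 29.8
```

Request:
arm_command(increments=[1, 0, 0, 2, 0, 1, 0, 0, 4, 0])

```text
time: 20.85
tool_pos: [503.2, -259.4, 27.4]
tcp_rot: [3.141, -0.0, 1.37]
contact_force: [0.3, 2.4, 1.4]
grip_width: 29.6
```

Resting on the clips at the expected height. Press on while gripped (body clears the housing top by 7 mm at the seat).

Request:
arm_command(increments=[1, 0, 0, 3, 0, 1, 0, 0, 6, 0])

```text
time: 21.1
tool_pos: [503.6, -259.8, 21.9]
tcp_rot: [3.14, 0.001, 1.37]
contact_force: [0.8, 2.6, 8.8]
grip_width: 30.2
```

Request:
arm_command(increments=[1, 0, 0, 3, 0, 1, 0, 0, 6, 0])

```text
time: 21.35
tool_pos: [503.4, -259.5, 15.4]
tcp_rot: [3.14, 0.0, 1.37]
contact_force: [0.7, 2.1, 2.4]
grip_width: 29.6
```

Request:
arm_command(increments=[1, 0, 0, 2, 0, 1, 0, 0, 3, 0])

```text
time: 21.6
tool_pos: [502.4, -259.0, 11.9]
tcp_rot: [-3.14, -0.001, 1.37]
contact_force: [-1.9, 4.0, 6.5]
grip_width: 29.9
```

Snapped past the clips. A little further for seat contact.

Request:
arm_command(increments=[1, 0, 0, 1, 0, 1, 0, 0, 2, 0])

```text
time: 21.85
tool_pos: [503.5, -259.4, 11.7]
tcp_rot: [3.14, -0.0, 1.37]
contact_force: [-1.3, 5.9, 18.6]
grip_width: 29.9
```

Request:
arm_command(increments=[1, 0, 0, -1, 0, 0.55, 0, 0, -1, 0, 0.55, 0, 0, -1, 0, 0.55, 0, 0, -1, 0, 0.55, 0, 0, -15, 0, 0.55, 0, 0, -40, 0, 1, 0, 0, -65, 0, 1, 0, 0, -65, 0, 1, 0, 0, -65, 0, 1, 0, 0, -65, 0])

```text
time: 23.1
tool_pos: [502.3, -259.1, 74.2]
tcp_rot: [-3.14, -0.001, 1.37]
contact_force: [0.2, 0.1, -0.4]
grip_width: 5.9
```

The force rose to 18.6 N with z held at 11.7, against 11.5 expected for seated. I'll check by pressing on the block top with slightly open fingers; contact is expected at reported z of about 40.5.

Request:
arm_command(increments=[0.78, 0, 0, 0, 0, 0.78, 0, 0, 12, 0, 0.78, 0, 0, 24, 0, 0.78, 0, 0, 30, 0, 0.78, 0, 0, 32, 0])

```text
time: 23.72
tool_pos: [502.5, -259.1, 42.7]
tcp_rot: [-3.14, -0.001, 1.37]
contact_force: [-2.4, 2.1, 8.6]
grip_width: 20.0
```

Request:
arm_command(increments=[0.78, 0, 0, 1.5, 0, 0.78, 0, 0, 3, 0])

```text
time: 23.98
tool_pos: [504.3, -259.6, 42.6]
tcp_rot: [3.138, 0.0, 1.37]
contact_force: [-1.6, 5.4, 21.3]
grip_width: 20.1
```

Request:
arm_command(increments=[0.78, 0, 0, 1.5, 0, 0.78, 0, 0, 1.5, 0])

```text
time: 24.22
tool_pos: [505.5, -259.9, 42.6]
tcp_rot: [3.135, 0.001, 1.37]
contact_force: [-0.7, 6.1, 22.6]
grip_width: 20.3
```

Run:
```python
from h import *
rel([(502.7,-258.6,120,-11.4),(440,-300,235,-11.4)])
```

```text
(502.7, -258.6, 120, -11.4) -> [  0.6  -2.5 -77.5] -0.1
(440, -300, 235, -11.4) -> [ -52.6  -54.9 -192.8] -0.1
```

Request:
arm_command(increments=[0.78, 0, -2, -30, 0, 0.78, 0, -2, -80, 0, 0.78, -10, -4, -130, 0, 0.78, -25, -6, -170, 0, 0.78, -42, -9, -197, 0, 0.78, -42, -9, -197, 0, 0.78, -42, -9, -197, 0])

```text
time: 25.1
tool_pos: [485.4, -298.1, 234.5]
tcp_rot: [-3.14, -0.001, 1.37]
contact_force: [0.5, 0.2, 0.2]
grip_width: 20.0
```

Run:
```python
from h import *
snap('wrist','w5');print(sensors.get_obs()['tool_pos'])
```

```text
[ 485.36085718 -297.92417334  234.19270437]
```

Request:
arm_command(increments=[0.78, 0, -40, 0, 0, 0.78, 0, -80, 0, 0, 0.78, 0, -80, 0, 0, 0.78, 0, -80, 0, 0])

```text
time: 25.65
tool_pos: [407.9, -282.7, 235.3]
tcp_rot: [-3.142, -0.001, 1.37]
contact_force: [0.1, -0.5, 0.1]
grip_width: 20.1
```

Run:
```python
from h import *
snap('wrist','w6');snap('scene','scene6');print(sensors.get_obs()['tool_pos'])
a=cv2.imread('pics/w5.png')[72:192,228:292];b=cv2.imread('pics/w6.png')[72:192,282:350];s=cv2.imread('pics/scene6.png')[215:300,340:420]
f=lambda i,k:cv2.resize(i,None,fx=k,fy=k,interpolation=cv2.INTER_CUBIC)
o=np.zeros((480,64*4+68*4+80*3+20,3),np.uint8)
o[:,:256]=f(a,4);o[:,256:528]=f(b,4);o[:255,530:770]=f(s,3);print(o.shape)
# predicted ear/plate corners, seated (top z=38) -> draw small dots in left picture
S=np.array([502.7,-258.6,0]);t=np.radians(-11.4);X=np.array([np.cos(t),np.sin(t),0]);Y=np.array([-X[1],X[0],0])
for x,y in((-30,42),(30,42),(30,-42),(-30,-42)):
  for z,col in((38,(0,0,255)),(54,(0,200,0))):
    P=[S+x*X+y*Y+[0,0,z]]
    for n,off,c in(('w5',(228,72),0),('w6',(282,72),256)):
      u=(proj('wrist',n,P)[0]-off)*4+2;cv2.circle(o,(int(u[0])+c,int(u[1])),2,col,-1)
cv2.imwrite('pics/c9.png',o)
```

```text
[ 408.16276045 -282.88427886  235.21892902]
(480, 788, 3)
```

View pics/c9.png

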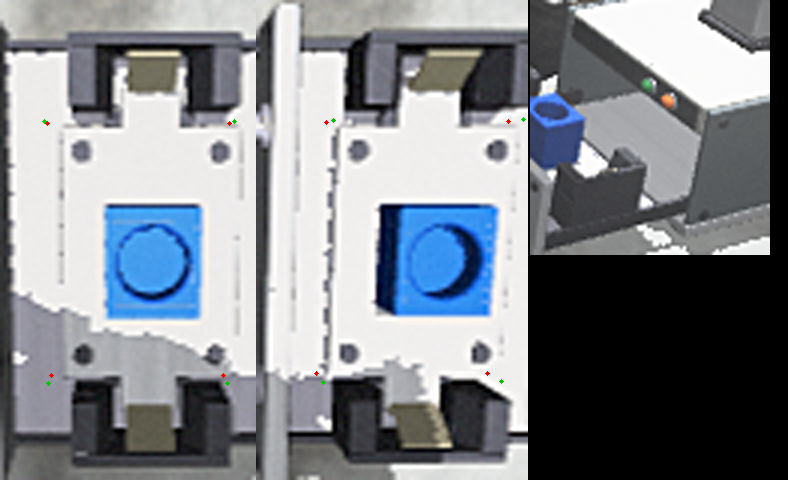

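The clips lie over both ears, and plate and cheeks are concentric. The drawer has apparently been nudged a few mm inwards by the check press. I'll triangulate the four plate holes for height and flatness.

Run:
```python
from h import *
A=lambda x,y:('wrist','w5',(228+(x-1.5)/4,72+(y-1.5)/4)); B=lambda x,y:('wrist','w6',(282+(x-256-1.5)/4,72+(y-1.5)/4))
P=[tri(A(*a),B(*b)) for a,b in(((81,151),(358,149)),((219,151),(497,149)),((84,354),(348,353)),((215,354),(481,353)),)]
for p in P: print(p[0].round(1),p[1])
print('mid',np.mean([p[0] for p in P],0).round(1))
for a,b in (((106,206),(398,205)),((200,205),(497,205)),((106,318),(393,313)),((200,318),(492,316))): print('blocktop',tri(A(*a),B(*b))[0].round(1))
for a,b in (((68,33),(362,33)),((242,33),(528,33))): print('cheek',tri(A(*a),B(*b))[0].round(1))
# bar from w6? report tool, plan
rel([(400,-240,120,-11.4)])
```

```text
[ 490.8 -222.3   37.7] [0.1, 0.1]
[ 535.5 -231.4   39.4] [0.1, 0.1]
[ 477.6 -289.6   34.5] [0.1, 0.1]
[ 522.5 -298.1   38. ] [0.1, 0.1]
mid [ 506.6 -260.4   37.4]
blocktop [ 495.7 -240.7   65.1]
blocktop [ 524.  -246.1   72.1]
blocktop [ 488.9 -274.    67.1]
blocktop [ 517.8 -279.5   74.3]
cheek [ 494.5 -187.8   53.7]
cheek [ 548.7 -197.5   42. ]
(400, -240, 120, -11.4) -> [ 40.4 -16.5 115.2] -0.1
```

Holes triangulate to z ≈ 37.4 (38 nominal), so the plate is seated flat. Next I grip the bar and push the drawer home; the bar is now near (410,-241).

Request:
arm_command(increments=[0.7, 20, -3, 20, 0, 0.7, 41, -7, 60, 0, 0.7, 41, -7, 110, 0, 0.7, 41, -7, 150, 0, 0.7, 41, -7, 180, 0, 0.7, 41, -7, 205, 0, 0.7, 41, -7, 216, 0, 0.7, 41, -7, 216, 0, 1, 41, -7, 216, 0, 1, 41, -7, 216, 0, 1, 41, -7, 216, 0, 1, 41, -7, 216, 0])

```text
time: 27.25
tool_pos: [409.4, -241.8, 20.5]
tcp_rot: [3.14, 0.001, 1.37]
contact_force: [1.6, 0.2, 6.1]
grip_width: 8.7
```

Gripped (8.7 mm). Push about 111 mm.

Request:
arm_command(increments=[1, 0, 10, 0, 0, 1, 0, 22, 0, 0, 1, 0, 34, 0, 0, 1, 0, 46, 0, 0, 1, 0, 58, 0, 0, 1, 0, 70, 0, 0, 1, 0, 82, 0, 0, 1, 0, 92, 0, 0, 1, 0, 100, 0, 0, 1, 0, 104, 0, 0, 1, 0, 104, 0, 0])

```text
time: 28.62
tool_pos: [511.1, -262.4, 20.5]
tcp_rot: [3.14, 0.001, 1.37]
contact_force: [1.0, 0.1, 5.5]
grip_width: 9.1
```

Request:
arm_command(increments=[1, 0, 3, 0, 0, 1, 0, 6, 0, 0])

```text
time: 28.88
tool_pos: [516.2, -263.4, 20.5]
tcp_rot: [-3.141, 0.0, 1.37]
contact_force: [-3.3, 1.1, 7.7]
grip_width: 8.5
```

Request:
arm_command(increments=[1, 0, 2, 0, 0, 1, 0, 4, 0, 0])

```text
time: 29.12
tool_pos: [518.1, -263.7, 20.4]
tcp_rot: [-3.137, -0.0, 1.37]
contact_force: [-13.9, 1.1, 15.5]
grip_width: 8.9
```

Request:
arm_command(increments=[1, 0, 3, 0, 0, 1, 0, 5, 0, 0, 1, 0, 5, 0, 0])

```text
time: 29.5
tool_pos: [517.7, -263.5, 20.3]
tcp_rot: [-3.126, -0.002, 1.371]
contact_force: [-26.3, 2.6, 24.2]
grip_width: 8.8
```

Home stop reached: force rising at (518,-263.6), 114.4 mm from the outer stop. I'll ease off while keeping a slight push, open and rise clear.

Request:
arm_command(increments=[1, 0, -2, 0, 0, 1, 0, -5, 0, 0, 0.7, 0, -5, 0, 0, 0.7, 0, -5, 0, 0, 0.7, 0, -5, 0, 0, 0.7, 0, -7, 0, 0, 0.7, 0, -7, -10, 0, 0.7, 0, -7, -40, 0, 0.7, 0, -7, -80, 0, 0.7, -20, -30, -130, 0, 0.7, -40, -80, -180, 0, 0.7, -40, -80, -220, 0, 0.7, -40, -80, -220, 0, 0.7, -40, -80, -220, 0])

```text
time: 31.25
tool_pos: [438.7, -288.1, 239.6]
tcp_rot: [-3.142, -0.0, 1.37]
contact_force: [-0.6, -0.1, -0.1]
grip_width: 27.5
```

Run:
```python
from h import *
print(sensors.get_obs()['tool_pos'],sensors.get_obs()['contact_force'])
im=snap('wrist','w7');s=snap('scene','scene7');snap('top','top7')
# compare bystander areas top1 vs top7, and project expected bar mid
print('bar mid predicted px w7',proj('wrist','w7',[[518,-263,66]]))
Y=np.array([.198,.98,0]);X=np.array([.98,-.198,0])
M=np.array([518.2,-263.3,66]);g=cv2.cvtColor(im,cv2.COLOR_BGR2GRAY).astype(int)
for d in(-30,-20,20,30):
    print(d,[int(g[tuple(proj('wrist','w7',[M+d*Y+k*X])[0][::-1].round().astype(int))]) for k in range(-30,31,3)])
a=cv2.imread('pics/top1.png').astype(int);b=cv2.imread('pics/top7.png').astype(int)
df=np.abs(a-b).max(2)>60
ys,xs=np.nonzero(df[200:245,195:300]);print('mat diff',len(xs),(xs.min()+195,xs.max()+195,ys.min()+200,ys.max()+200) if len(xs) else '')
```

```text
[ 438.7421168  -288.05250459  239.57485021] [-0.58994965 -0.09943652 -0.09670371]
bar mid predicted px w7 [[311.81204379 137.38496299]]
-30 [212, 216, 213, 207, 217, 120, 131, 123, 214, 156, 239, 223, 87, 235, 204, 115, 232, 112, 125, 127, 64]
-20 [207, 219, 218, 217, 225, 122, 130, 124, 205, 192, 244, 202, 222, 205, 210, 221, 224, 222, 117, 137, 62]
20 [211, 212, 222, 218, 213, 109, 128, 114, 220, 139, 244, 228, 218, 220, 218, 214, 209, 206, 187, 106, 72]
30 [171, 168, 172, 178, 197, 179, 115, 122, 129, 172, 238, 219, 196, 129, 168, 215, 120, 231, 107, 117, 64]
mat diff 472 (np.int64(258), np.int64(288), np.int64(201), np.int64(222))
```

The bar is still at its home position after release (bright peak at offset 0). On the mat only the area where the plate lay has changed. Hand in.

```bash
python3 -c "
from plant import ticket; print(ticket.close_job())"
```

```text
the job is handed in; nothing more can be done
None
```

I pulled the drawer out to its stop, pressed the nest plate down past the clips, pushed the drawer home and handed the job in at about 31 s.

**Last checks**
- **Drawer out:** the pull force rose to about 60 N with the bar held still, so it was at its stop.
- **Plate seated:** with the drawer still out, four plate holes measured a mean of 37.4 mm high (38 nominal, single readings 34.5 to 39.4). The clips lay over both ears.
- **Drawer home:** the bar stopped 114.4 mm from the outer stop (115 nominal) and was still there in the wrist picture after release.
- **Other parts:** before and after pictures of the mat differ only where the plate had lain, and the gripper was clear of everything at the end.

**What disagreed**
- **TCP height:** the real fingertips are about 31.5 mm behind the reported TCP. My first two closes on the handle missed because of this. I found the offset by touching the bench, which briefly pressed the fingertips on it with about 43 N, over the 40 N set for the arm and the gripper's body. I corrected for it afterwards.
- **Block top:** in the check press I met the block about 2 mm higher than expected. It held firm to about 22 N, so I put it down to measuring error.
- **Drawer shift:** that check press also nudged the open drawer about 4 mm inwards, after the plate was already seated.

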